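Load a rock plug into the pulse-velocity rig

TASK

Pluck the orange-red sandstone plug from its tray pocket, where only its ends can be got at, and set it down in the small V-rest so that you can let go and take it again with its ends free. Then lay it in the V-saddles of the blue measuring rig, blue-banded end toward the fixed head, let go, and slide the tailstock up until both probe faces touch the plug's ends. Do not drop the plug, and leave the other two plugs, the petri dish, the weighing bottle and the marker where they are.

Things in the scene. Friction and masses are not known exactly. Their poses are not given: they have to be found in the camera images.
- plug_tray: White plastic tray, 130 x 148 x 24 mm, fixed. Origin: centre of its underside. Four pockets, centres at its y = -54, -18, 18, 54 mm, each 122 mm long in x, 32 mm wide, floor at 4 mm, walls to 24 mm. A grey cradle 34 mm long in each carries a plug along the tray's x, axis at 16.5 mm: 6 mm free beside the plug, 27 mm or more beyond each end for a finger.
- red_plug: The red plug, to be measured: orange-red sandstone cylinder, 20 mm diameter, 50 mm long, about 40 g, lying in one of the tray's pockets. Origin: its centre; its x axis is the cylinder's axis. A 7 mm blue band is painted round it near its +x end (2 to 9 mm from that end); a plug has been put in any of three pockets.
- red_plug_band_end (a point): Centre of the red plug's end face at the blue-banded end (25 mm along the plug's +x from its centre).
- white_plug: White marble plug of the same size and with the same blue band, in another pocket; to be left there. Origin: its centre, x along its axis.
- black_plug: Black rock plug of the same size and with the same blue band, in another pocket; to be left there. Origin: its centre, x along its axis.
- rest: Specimen rest, fixed: dark steel foot 56 x 66 mm, top 12 mm above the bench, with two black 90-degree V-saddles, each 6 mm thick, centred 18 mm either side of the middle along its y (30 mm clear between them); their tips reach to about 4 mm below a lying plug's axis. Origin: centre of its underside; a plug lies along its y.
- rest_seat (a point): Where the centre of a plug lies when it rests centrally in the V-rest: 36 mm above the bench. Axes as rest.
- rig: Measuring rig, fixed: aluminium base 84 x 276 mm, top at 16 mm; at -y a blue fixed head with a round steel probe (24 mm diameter, axis along y, 52 mm above the bench), at +y a blue tailstock with the same probe, sliding on two rods. Between them two black V-saddles like the rest's (30 mm clear between) carry a plug along y. Origin: on the underside, below the probes' axis.
- plug_seat (a point): Where the plug's centre lies when it rests in the rig's saddles and touches the fixed face: 52 mm above the bench, 25 mm in +y from the fixed face, midway between the saddles. Axes as rig.
- fixed_face (a point): Centre of the fixed head's probe face, looking to the rig's +y.
- sliding_face (a point): Centre of the tailstock's probe face, looking to the rig's -y; 74 mm from the fixed face when the tailstock is fully back.
- tailstock_knob (a point): Middle of the grip part of the black round knob on top of the tailstock (19 mm diameter, knob top 12 mm above this point, tailstock block 21 mm below it). The tailstock slides with about 2.5 N of friction and stays where it is left.
- tailstock (a joint): Position of the tailstock in m: 0 fully back, growing as it moves toward the fixed head (the rig's -y); 0.024 with a plug clamped between the faces; stop at 0.040.
- retort_stand: Fixed retort stand at the right, an obstacle: its rod rises about 106 mm beyond and 57 mm right of this point, and a bar with a ring (100 mm across) reaches from the rod toward the robot at 0.30 m height, 57 mm right of this point, the ring ending 0.17 m on the robot's side of it. Keep the gripper clear of ring and bar.
- petri_dish: Closed glass petri dish, 65 mm diameter, 18 mm high, standing near the rig; bystander. Origin: centre of its underside.
- weighing_bottle: Small weighing bottle with lid, 44 mm diameter, 57 mm high; bystander. Origin: centre of its underside.
- marker: Red and white marker pen, 131 mm long along its y, 14 mm thick; bystander. Origin: centre of its underside.
Not all that is in view belongs to the job. What is shaped like the rest but turquoise or yellow is not meant.

How it is judged:
By the outcome, as a careful person would: the job done as asked, in the order asked, and still so for the second after the job is handed in, with the robot touching nothing.
It also fails if it takes over 56 s, if anything falls off the work surface, if the arm or the gripper's body presses on something with over 40 N, if the wrist force passes 120 N, or if a joint passes its speed limit or range.

ROBOT

A 7-joint arm with a two-finger parallel gripper is mounted at the origin on a cart in front of the work surface, level with it; the furniture and walls round the work are solid. World frame = base frame: x ahead of the robot, y to its left, z up, the work surface at z = 0. Lengths are in mm, angles in rad, forces in N, time in s.
With the tool pointing down it reaches from about 425 to 950 mm from the base axis. Payload 4.7 kg.
Tool frame: the origin (TCP) lies between the finger pads; the fingertips stand 22 mm ahead of it and the grasp point (between the pads) lies 3 mm ahead of it; z points along the fingers, y is the line along which they close (so a half turn about z gives the same grasp; the last joint's range is limited). The gripper opens to 87 mm and grips with 3 to 60 N. Pads are 19 mm wide; open, the fingers measure 117 mm over their backs; the gripper's body (75 mm by 190 mm) begins 51 mm behind the grasp point.
Start: joints at [-1.203, 0.469, -0.049, 1.532, 0.024, 1.141, -0.082], TCP at [260.829, 622.588, 244.573] pointing down, gripper open.
Joint ranges: [-2.59, 2.59], [-0.33, 1.99], [-1.39, 1.29], [0.1, 2.45], [-1.04, 4.18], [0.21, 1.99], [-2.66, 2.66]. Speed limits (rad/s): [2.57, 2.57, 3.14, 3.14, 3.14, 3.14, 3.14].

INTERFACE

Orientations are given as [roll, pitch, yaw] about the fixed x, y, z axes, in that order (R = Rz(yaw) Ry(pitch) Rx(roll)).
In Python, from plant import bot gives the robot as it stands.
- The arm moves only by the shell command python3 -m handwheel 'ROWS' [OPENING] [FORCE]. ROWS is JSON, a list of rows, each a list of 6 numbers: the shift along the tool's x, y, z in mm, then the turn, a rotation vector about the tool's x, y, z in degrees. A call has 1 to 8 rows; each row is the pose to reach, as a shift and turn from the pose commanded when the call began, along the tool's axes at that moment; what a row does not reach only later rows make up. A row lasts 1/12 s, in which the tool goes at most 41.7 mm and 7.16 degrees, less where a joint would pass 70% of its speed; a pose out of reach is approached as far as the arm can. A call with a gripper value outside its range is refused whole. OPENING is the opening, from 0 (shut) to 1 (fully open), set as the call begins (- or left out, the last holds). The fingers move at their own pace and stop on an object; FORCE is the grip in N (left out, the last holds). Time passes only in rows, so rows that repeat a pose let the fingers close. It gives the time, the measured TCP pose, the force, the opening and the grip force at its end, in the units of the state.
- bot.get_state(): the state, without advancing time (a new reading comes with each control period).
- bot.capture(name): name is "scene" or "top"; returns the picture (400x640x3 uint8, blue, green, red); there is no depth.
- bot.camera_info(name): a dict with "K" (3x3 intrinsics, pixels), "eye" and "attitude" of the camera in the world. Camera axes: x right, y up, looking along -z (the intrinsics and any distortion apply to the point x, -y, -z); pixel columns grow to the right and rows downward; lengths in mm; the calibration is good to about 2 mm. A picture is of the moment at which its call begins. camera_info takes no time and is no camera call.
- bot.close_job(): hands the job in; it is judged then, once.
The state is a dict: "time": time; "q": joint angles; "joint_velocities": joint speeds; "joint_torque": joint torques, N m; "tcp_pos": TCP position; "tool_rot": TCP orientation; "force": force on the tool from outside, world axes, zero at the start; "torque": the same for the moment, N m; "width": finger opening in mm; "grasp_force": force on a finger pad.
Only numpy, scipy, OpenCV 4.12 (cv2) and the standard library are available. Lean on these libraries where they do the work, as an engineer would, in place of code of your own. Each camera call takes 0.05 s, during which the arm holds its last target. There are 200 camera calls.

## Working session

There is one attempt and no reset: what is moved stays moved. The work goes in short steps, Python scripts to look and compute and a shell command to move; the robot and the scene stay as the last step left them, time stands still between calls to the robot, and variables do not carry over. Pictures are saved under pics/ and viewed, at most 10 in all, crops included, and the job is handed in when it is done.

```bash
ls; mkdir -p pics; python3 - <<'E'
from plant import bot
import cv2
s=bot.get_state();print(s)
for n in("scene","top"):
    cv2.imwrite(f"pics/{n}0.png",bot.capture(n));print(n,bot.camera_info(n))
E
```

```text
pics
{'time': 0.0, 'q': array([-1.20288771,  0.46947695, -0.04860769,  1.53368552,  0.02415591,
        1.14098486, -0.08230799]), 'joint_velocities': array([ 0.00086237,  0.00149003,  0.00021785, -0.00032642, -0.00037413,
       -0.00047256, -0.00124582]), 'joint_torque': array([ 1.13331359e-04, -5.07982707e+01, -8.07971950e-02, -2.36154556e+01,
       -6.13970356e-02,  3.80862749e-02,  1.95117377e-04]), 'tcp_pos': array([260.65480277, 622.04646954, 243.47906591]), 'tool_rot': array([-3.13962893e+00,  1.16216837e-04,  2.74484233e+00]), 'force': array([-0.32082824, -0.94899114,  0.23511132]), 'torque': array([ 0.04406424,  0.05001461, -0.04679987]), 'grasp_force': 0.0, 'width': 87.02247113741997}
scene {'K': array([[427.4506584 ,   0.        , 311.672089  ],
       [  0.        , 427.4506584 , 200.01901931],
       [  0.        ,   0.        ,   1.        ]]), 'eye': array([-157.5010563 , -441.21094058,  928.7701094 ]), 'attitude': array([ 0.78679868,  0.01861756, -0.96188441])}
top {'K': array([[510.02858019,   0.        , 323.51032826],
       [  0.        , 510.02858019, 191.02845473],
       [  0.        ,   0.        ,   1.        ]]), 'eye': array([ 186.31264537,   44.74844789, 1748.03573388]), 'attitude': array([ 0.20991604, -0.00539422, -1.44999471])}
```

View pics/scene0.png

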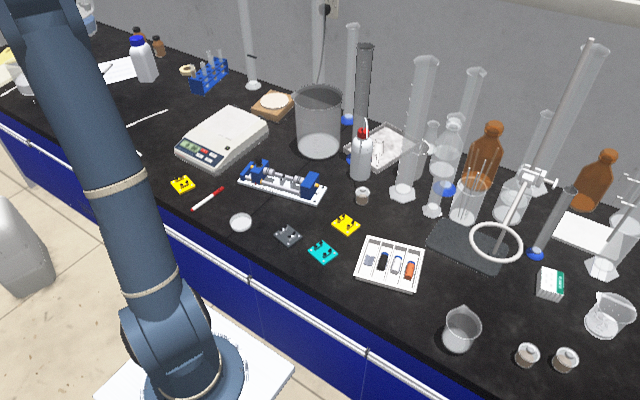

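View pics/top0.png

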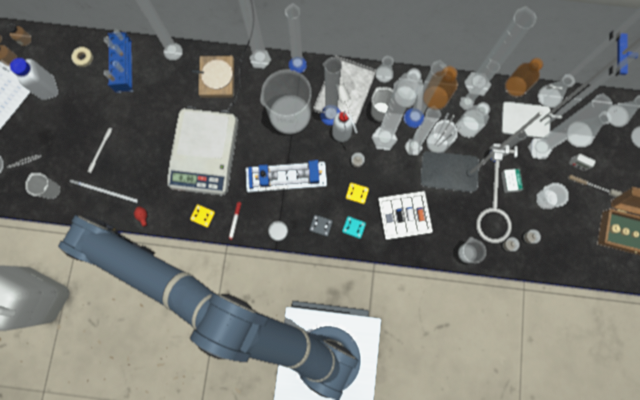

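The scene view shows the tray at about (390,263) with the red plug in its right-most pocket (410,270), the grey rest at (288,236) and the rig at (282,182). In the top view they are at (405,215), (321,225) and (286,175). I'll enlarge both regions.

```bash
cat > h.py <<'E'
import numpy as np, cv2
from scipy.spatial.transform import Rotation as R
from plant import bot
class Cam:
    def __init__(s,n):
        i=bot.camera_info(n); s.K=i["K"]; s.e=np.array(i["eye"]); s.R=R.from_euler("xyz",i["attitude"]).as_matrix()
    def proj(s,p):
        c=(np.atleast_2d(p)-s.e)@s.R; u=(c*[1,-1,-1])@s.K.T; return u[:,:2]/u[:,2:]
    def ray(s,uv):
        uv=np.atleast_2d(uv); d=np.c_[uv,np.ones(len(uv))]@np.linalg.inv(s.K).T; return (d*[1,-1,-1])@s.R.T
    def onz(s,uv,z):
        d=s.ray(uv); return s.e+d*((z-s.e[2])/d[:,2])[:,None]
E
python3 - <<'E'
import cv2
a=cv2.imread("pics/scene0.png")[150:295,225:435]
cv2.imwrite("pics/sc.png",cv2.resize(a,None,fx=3.8,fy=3.8,interpolation=cv2.INTER_CUBIC))
a=cv2.imread("pics/top0.png")[150:250,240:440]
cv2.imwrite("pics/tc.png",cv2.resize(a,None,fx=4,fy=4,interpolation=cv2.INTER_CUBIC))
from h import *
for n in("scene","top"):
    print(n,Cam(n).proj([[0,0,0],[260,622,244],[600,0,0]]))
E
```

```text
scene [[194.63473155 380.16181652]
 [ 83.99448798 134.67225695]
 [341.42458982 213.33089615]]
top [[327.34010115 359.12727546]
 [128.63676429 250.00371343]
 [347.62341966 181.92513016]]
```

View pics/sc.png

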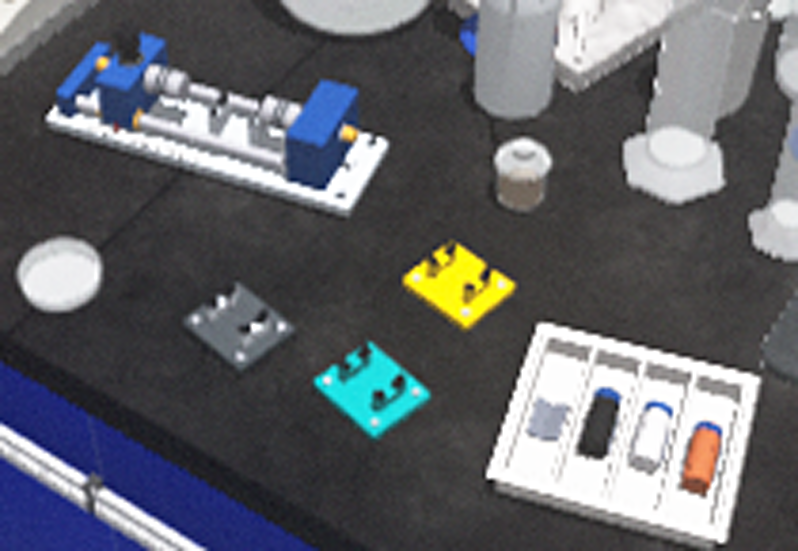

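View pics/tc.png

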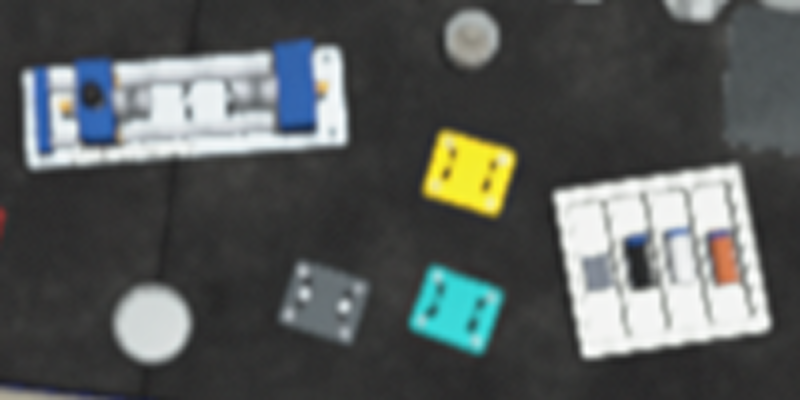

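The enlarged scene view shows the following, in crop pixels:
- **Red plug:** at (702,458), with its blue band at the far end.
- **Grey rest:** at (240,325), next to the turquoise and yellow decoys.
- **Rig:** fixed head at (322,130), and the tailstock with its black knob at (130,75).

Next I'll extract masks and outlines and convert them to metric positions.

```bash
python3 - <<'E'
from h import *
roi={"scene":dict(tray=(350,232,430,298),rest=(270,222,306,250),rig=(234,155,330,208),red=(400,255,420,285)),
     "top":dict(tray=(374,188,436,242),rest=(307,213,335,239),rig=(243,157,330,194),red=(412,203,428,225))}
zz=dict(tray=24,rest=12,rig=16,red=16.5)
for n in roi:
    c=Cam(n); im=cv2.imread(f"pics/{n}0.png")
    for k,(a,b,d,e) in roi[n].items():
        s=8
        p=cv2.resize(im[b:e,a:d],None,fx=s,fy=s,interpolation=cv2.INTER_LINEAR).astype(int)
        B,G,Rr=p[...,0],p[...,1],p[...,2]
        if k in("tray",): m=p.min(2)>120
        elif k=="rig": m=(p.max(2)>120)
        elif k=="rest": m=(p.max(2)>58)
        else: m=(Rr-B>70)
        m=m.astype(np.uint8)
        cs=cv2.findContours(m,cv2.RETR_EXTERNAL,cv2.CHAIN_APPROX_NONE)[0]; C=max(cs,key=cv2.contourArea)
        px=(C[:,0,:]+.5)/s-.5+[a,b]
        w=c.onz(px,zz[k])[:,:2].astype(np.float32)
        r=cv2.minAreaRect(w); M=cv2.moments(C); cen=(np.array([M['m10'],M['m01']])/M['m00']+.5)/s-.5+[a,b]
        h=cv2.convexHull(px.astype(np.float32)); ap=cv2.approxPolyDP(h,1.6,True)[:,0]
        print(n,k,"rect",np.round(r[0],1),np.round(r[1],1),round(r[2],1),"cen",cen.round(1),c.onz(cen,zz[k])[0].round(1))
        print("   ",[(tuple(x.round(1)),tuple(c.onz(x,zz[k])[0,:2].round(0))) for x in ap])
E
```

```text
scene tray rect [ 500.9 -207.6] [153.5 163. ] 15.4 cen [389.6 263.8] [ 497.6 -210.7   24. ]
    [((np.float32(365.8), np.float32(234.7)), (np.float64(549.0), np.float64(-110.0))), ((np.float32(424.8), np.float32(248.9)), (np.float64(594.0), np.float64(-266.0))), ((np.float32(415.4), np.float32(292.3)), (np.float64(456.0), np.float64(-303.0))), ((np.float32(402.9), np.float32(291.7)), (np.float64(440.0), np.float64(-277.0))), ((np.float32(360.1), np.float32(279.8)), (np.float64(412.0), np.float64(-172.0))), ((np.float32(352.4), np.float32(275.2)), (np.float64(413.0), np.float64(-149.0)))]
scene rest rect [434.9  56.7] [109.1  68.2] 79.2 cen [289.5 236.1] [434.7  68.4  12. ]
    [((np.float32(272.6), np.float32(233.1)), (np.float64(417.0), np.float64(115.0))), ((np.float32(288.6), np.float32(223.4)), (np.float64(471.0), np.float64(99.0))), ((np.float32(305.4), np.float32(234.9)), (np.float64(463.0), np.float64(34.0))), ((np.float32(305.4), np.float32(249.4)), (np.float64(421.0), np.float64(4.0))), ((np.float32(287.4), np.float32(247.4)), (np.float64(399.0), np.float64(49.0)))]
scene ri
[... 2142 characters left out ...]
64(572.0), np.float64(77.0))), ((np.float32(246.3), np.float32(190.4)), (np.float64(523.0), np.float64(346.0))), ((np.float32(246.1), np.float32(167.2)), (np.float64(606.0), np.float64(360.0))), ((np.float32(314.9), np.float32(159.7)), (np.float64(662.0), np.float64(123.0)))]
top red rect [ 511.5 -261.8] [37.7 16.9] 14.3 cen [420.7 214.8] [ 511.5 -262.    16.5]
    [((np.float32(420.3), np.float32(209.3)), (np.float64(530.0), np.float64(-259.0))), ((np.float32(423.7), np.float32(218.1)), (np.float64(501.0), np.float64(-273.0))), ((np.float32(420.9), np.float32(220.2)), (np.float64(493.0), np.float64(-264.0))), ((np.float32(417.7), np.float32(211.4)), (np.float64(522.0), np.float64(-251.0)))]
```

The measurements agree with each other:
- **Tray:** yaw about 15.4°.
- **Red plug:** centre about (517,-259.4), matching pocket y = -54.
- **Rest:** centre about (435.5,75), with its axis heading about -100.5°.
- **Rig:** the head-to-tail direction is about 100°.

I'll start moving, going round the minimum-reach zone.

```bash
cat > d.py <<'E'
import sys
from h import *
# usage: d.py X Y Z YAWdeg : tool-frame delta from measured pose to target
s=bot.get_state(); x,y,z,w=map(float,sys.argv[1:5])
T=R.from_euler("xyz",s["tool_rot"]); G=R.from_euler("xyz",[np.pi,0,np.radians(w)])
print("t",s["time"],"p",s["tcp_pos"].round(1),"rpy",np.degrees(s["tool_rot"]).round(1),"F",s["force"].round(1),"w",round(s["width"],1),round(s["grasp_force"],1),"q7",s["q"][6].round(2))
print("shift",T.inv().apply(np.array([x,y,z])-s["tcp_pos"]).round(1),"turn",np.degrees((T.inv()*G).as_rotvec()).round(1))
E
python3 -m handwheel '[[-346,-259,3,0,0,52],[-346,-259,3,0,0,52],[-346,-259,3,0,0,52],[-346,-259,3,0,0,52],[-346,-259,3,0,0,52],[-346,-259,3,0,0,52],[-346,-259,3,0,0,52],[-346,-259,3,0,0,52]]' 0.85
python3 d.py 517.1 -259.4 120 105.4
```

```text
time: 0.77
tcp_pos: [430.2, 333.2, 242.1]
tool_rot: [-3.141, 0.0, 1.833]
force: [0.3, 0.6, -0.1]
width: 74.0
grasp_force: 0.0
t 0.7667 p [430.2 333.2 242.1] rpy [-180.    0.  105.] F [ 0.3  0.6 -0.1] w 74.0 0.0 q7 -0.41
shift [-594.9  -69.4  122.1] turn [-0.   0.  -0.4]
```

```bash

python3 -m handwheel '[[-320,-38,40,0,0,0],[-320,-38,40,0,0,0],[-320,-38,40,0,0,0],[-320,-38,40,0,0,0],[-320,-38,40,0,0,0],[-320,-38,40,0,0,0],[-320,-38,40,0,0,0],[-320,-38,40,0,0,0]]' >/dev/null
python3 d.py 517.1 -259.4 110 105.4
```

```text
t 1.4333 p [476.8  13.1 201.9] rpy [-180.     0.   105.1] F [ 1.7  1.  -0.1] w 73.9 0.0 q7 0.26
shift [-273.5  -32.2   92. ] turn [-0.   0.  -0.3]
```

```bash

python3 -m handwheel '[[-274,-32,92,0,0,0],[-274,-32,92,0,0,0],[-274,-32,92,0,0,0],[-274,-32,92,0,0,0],[-274,-32,92,0,0,0],[-274,-32,92,0,0,0],[-274,-32,92,0,0,0],[-274,-32,92,0,0,0]]' >/dev/null
python3 -m handwheel '[[0,0,0,0,0,0],[0,0,0,0,0,0]]' >/dev/null
python3 d.py 517.1 -259.4 28.5 105.4
python3 - <<'E'
from h import *
a=bot.capture("scene");cv2.imwrite("pics/s1.png",a)
cv2.imwrite("pics/s1c.png",cv2.resize(a[180:310,330:470],None,fx=4,fy=4,interpolation=cv2.INTER_CUBIC))
E
```

```text
t 2.2667 p [ 518.3 -255.5  109.7] rpy [-1.800e+02 -1.000e-01  1.053e+02] F [-0.6  0.8 -0.3] w 74.2 0.0 q7 0.92
shift [-3.5 -2.1 81.2] turn [-0.  -0.1 -0.1]
```

View pics/s1c.png

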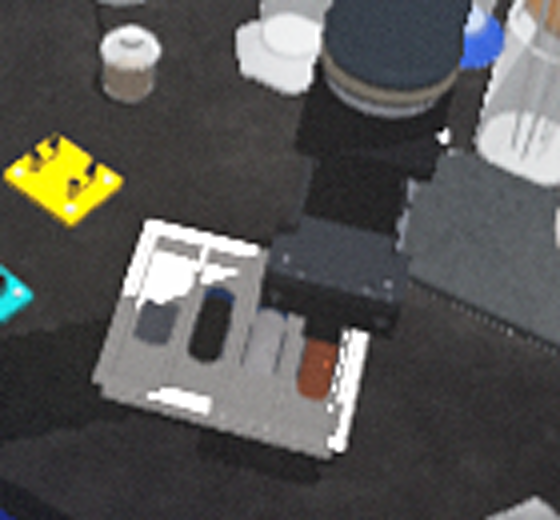

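The gripper hovers over the red plug's pocket with the near finger around crop (325,325), in line with the plug at (317,370). I'll descend, watching the force.

```bash

python3 -m handwheel '[[-3.5,-2,15,0,0,0],[-3.5,-2,30,0,0,0],[-3.5,-2,45,0,0,0],[-3.5,-2,55,0,0,0],[-3.5,-2,60,0,0,0],[-3.5,-2,62,0,0,0]]' >/dev/null
python3 d.py 517.1 -259.4 28.5 105.4
```

```text
t 2.8167 p [ 517.7 -258.7   47.8] rpy [-1.800e+02 -1.000e-01  1.054e+02] F [0.3 0.2 0.5] w 74.2 0.0 q7 0.98
shift [-0.5 -0.8 19.3] turn [-0.  -0.1 -0. ]
```

```bash

python3 -m handwheel '[[0,-0.5,8,0,0,0],[-0.5,-0.5,14,0,0,0],[-0.5,-0.5,18,0,0,0],[-0.5,-0.5,19,0,0,0],[-0.5,-0.5,19,0,0,0]]' >/dev/null
python3 d.py 517.1 -259.4 28.5 105.4
python3 -m handwheel '[[0,0,0,0,0,0],[0,0,0,0,0,0],[0,0,0,0,0,0],[0,0,0,0,0,0],[0,0,0,0,0,0],[0,0,0,0,0,0]]' 0.5 15
```

```text
t 3.2333 p [ 517.1 -260.8   28.9] rpy [-180.    -0.   105.3] F [ 0.2  0.4 -0.5] w 73.9 0.0 q7 0.99
shift [1.4 0.4 0.4] turn [-0.  -0.  -0.1]
time: 3.73
tcp_pos: [517.3, -260.8, 29.4]
tool_rot: [3.141, 0.0, 1.837]
force: [0.1, 0.9, -0.1]
width: 49.6
grasp_force: 15.0
```

The plug is gripped by its ends: width 49.6 mm, 15 N. Lifting it now and carrying it to the rest.

```bash

python3 -m handwheel '[[0,0,-5,0,0,0],[0,0,-15,0,0,0],[0,0,-35,0,0,0],[0,0,-60,0,0,0],[0,0,-85,0,0,0],[0,0,-90,0,0,0]]' 0.45 25
python3 d.py 435.5 75 120 -10.5
```

```text
time: 4.23
tcp_pos: [519.5, -262.3, 123.9]
tool_rot: [3.135, 0.005, 1.837]
force: [0.7, -0.3, 0.4]
width: 49.6
grasp_force: 25.0
t 4.2333 p [ 519.5 -262.3  123.9] rpy [179.6   0.3 105.2] F [ 0.7 -0.3  0.4] w 49.6 25.0 q7 0.93
shift [347.5   7.6   2.4] turn [  0.5  -0.2 115.7]
```

```bash

python3 -m handwheel '[[20,0,0,0,0,7],[50,2,0,0,0,14],[80,2,0,0,0,21],[110,3,0,0,0,28],[140,4,0,0,0,35],[170,4,0,0,0,42],[200,5,0,0,0,49],[230,5,0,0,0,56]]' >/dev/null
python3 d.py 435.5 75 120 -10.5
```

```text
t 4.9 p [461.  -36.1 119.4] rpy [-180.    -0.    48.9] F [ 0.7 -0.3  0.1] w 49.6 25.0 q7 -0.35
shift [ 67.  -92.3  -0.5] turn [-0.  -0.  59.4]
```

```bash

python3 -m handwheel '[[10,-10,0,0,0,7],[20,-24,0,0,0,14],[30,-38,0,0,0,21],[38,-50,0,0,0,28],[46,-62,0,0,0,35],[54,-74,0,0,0,42],[62,-85,0,0,0,49],[67,-92,0,0,0,56]]' >/dev/null
python3 -m handwheel '[[0,0,0,0,0,3.4],[0,0,0,0,0,3.4],[0,0,0,0,0,3.4]]'>/dev/null
python3 d.py 435.5 75 60 -10.5
python3 - <<'E'
from h import *
for n in("scene","top"):
    a=bot.capture(n);cv2.imwrite(f"pics/{n}2.png",a)
    c=Cam(n)
    b=a.astype(int)
    m=((b[...,2]-b[...,0]>60)&(b[...,2]-b[...,1]>40)).astype(np.uint8)
    _,L,S,C=cv2.connectedComponentsWithStats(m)
    for i in range(1,len(S)):
        if S[i,4]>8: print(n,S[i],C[i].round(1),c.onz(C[i],107)[0].round(1))
    p=bot.get_state()["tcp_pos"];print(c.proj(p-[0,0,12.5]))
a=cv2.imread("pics/scene2.png")[190:270,245:345]
b=cv2.imread("pics/scene0.png")[215:257,263:313]
cv2.imwrite("pics/c2.png",np.vstack([cv2.resize(a,(500,400),interpolation=cv2.INTER_CUBIC)]))
cv2.imwrite("pics/c3.png",cv2.resize(b,None,fx=10,fy=10,interpolation=cv2.INTER_CUBIC))
E
```

```text
t 5.8167 p [435.4  73.4 119.3] rpy [-180.    0.  -10.] F [ 0.7 -0.1 -0.1] w 50.1 25.0 q7 -1.43
shift [-0.2 -1.6 59.3] turn [-0.   0.   0.5]
scene [485 120  19  16 175] [494.6 126.9] [1115.8 -258.1  107. ]
scene [358 127   8  12  82] [361.7 132.8] [851.   84.3 107. ]
scene [475 142   5   5  10] [477.  144.3] [ 995.2 -242.9  107. ]
scene [484 143   9  15  46] [488.2 151.5] [ 979.  -283.2  107. ]
scene [200 148   8   6  26] [203.7 150.7] [501.3 445.2 107. ]
scene [498 149   5   7  20] [500.  152.1] [ 996.  -313.8  107. ]
scene [600 149  18  14 148] [609.7 154.5] [1163.3 -587.   107. ]
scene [468 171  12  16  65] [472.4 176. ] [ 845.3 -283.2  107. ]
scene [462 173   5   9  23] [463.9 176.2] [ 831.  -263.4  107. ]
scene [477 173   8  16  36] [480.8 178.7] [ 846.9 -306.8  107. ]
scene [481 176  10  13  70] [486.4 182.4] [ 840.6 -325.1  107. ]
scene [212 186  12  10  52] [217.9 190.5] [394.5 282.8 107. ]
scene [571 193  24  18 294] [582.5 202.1] [ 905.4 -561.7  107. ]
scene [279 206  10  10  34] [283.1 210.6] [434.7  83.  107. ]
[[286.25732613 212.00362148]]
top [533  60   8   8  27] [537.4  62.5] [1079.9 -606.6  107. ]
top [448  68   8   9  40] [451.8  71.6] [1009.  -312.6  107. ]
top [442  91   4   5  13] [443.7  93.2] [ 925.6 -290.2  107. ]
top [339 112   9   9  55] [342.8 116.6] [798.9  44.1 107. ]
top [198 176   8   5  29] [201.6 178.1] [528.9 483.  107. ]
top [235 202   6  12  46] [237.5 207.7] [444.9 350.2 107. ]
top [134 207  12  19 153] [140.3 215.1] [382.5 659.5 107. ]
[[321.38719769 220.7811955 ]]
```

View pics/c2.png

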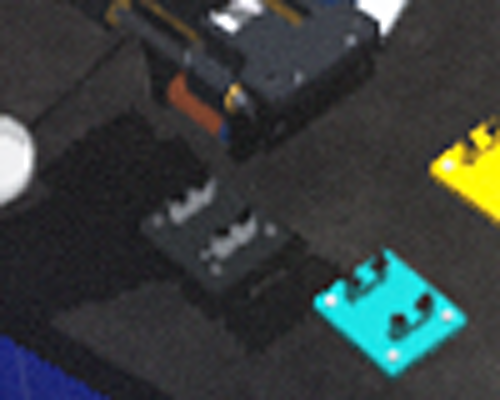

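View pics/c3.png

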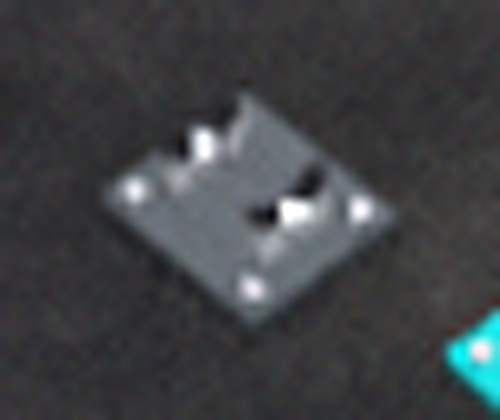

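The plug hangs over the rest with its blue band toward the right. In the rest close-up the foot corners are at crop (105,195), (250,325), (393,213) and (243,92), and the bolts are at (134,190), (253,288) and (361,209).

```bash
python3 - <<'E'
from h import *
c=Cam("scene")
f=lambda a,o,s:(np.array(a)+.5)/s-.5+o
k=c.onz(f([(105,195),(250,325),(393,213),(243,92)],[263,215],10),12)[:,:2]
b=c.onz(f([(134,190),(253,288),(361,209)],[263,215],10),13)[:,:2]
print(k.round(1),k.mean(0),(k[0]+k[2])/2,(k[1]+k[3])/2); print(b.round(1),(b[0]+b[2])/2)
L=lambda a,b:(np.linalg.norm(b-a).round(1),np.degrees(np.arctan2(*(b-a)[::-1])).round(1))
print(L(k[0],k[1]),L(k[1],k[2]),L(k[3],k[2]),L(k[0],k[3]),L(b[0],b[1]),L(b[1],b[2]))
# top view: bolts bright in grey rest
t=cv2.imread("pics/top0.png"); g=cv2.resize(t[211:241,305:337],None,fx=8,fy=8,interpolation=cv2.INTER_CUBIC).max(2)
for th in(50,60,70):
    m=(g>th).astype(np.uint8); C=max(cv2.findContours(m,0,1)[0],key=cv2.contourArea)[:,0]
    w=Cam("top").onz((C+.5)/8-.5+[305,211],12)[:,:2].astype(np.float32); print(th,cv2.minAreaRect(w))
E
```

```text
[[414.9 111.5]
 [400.5  49.3]
 [454.9  40.2]
 [467.7 102.8]] [434.50454476  75.9459329 ] [434.90841162  75.86621544] [434.1006779   76.02565037]
[[420.3 105.3]
 [410.7  55.9]
 [450.4  48. ]] [435.36190703  76.63368368]
(np.float64(63.9), np.float64(-103.0)) (np.float64(55.2), np.float64(-9.4)) (np.float64(63.8), np.float64(-101.5)) (np.float64(53.5), np.float64(-9.4)) (np.float64(50.2), np.float64(-101.0)) (np.float64(40.5), np.float64(-11.3))
50 ((434.63330078125, 69.32431030273438), (103.50776672363281, 96.39307403564453), 6.618773937225342)
60 ((435.4865417480469, 75.038818359375), (71.64717864990234, 64.23684692382812), 78.78314208984375)
70 ((435.1225891113281, 75.39811706542969), (69.49091339111328, 61.23166275024414), 78.9173355102539)
```

```bash

python3 d.py 434.6 75.8 55 -11
python3 -m handwheel '[[-1.5,-2,10,0,0,1],[-1.5,-2,22,0,0,1],[-1.5,-2,35,0,0,1],[-1.5,-2,47,0,0,1],[-1.5,-2,56,0,0,1],[-1.5,-2,62,0,0,1],[-1.5,-2,64,0,0,1],[-1.5,-2,64,0,0,1]]' >/dev/null
python3 d.py 434.6 75.8 48.7 -11
```

```text
t 5.9167 p [435.5  73.  119.3] rpy [-180.     0.   -10.1] F [ 0.2  0.2 -0.7] w 49.8 25.0 q7 -1.43
shift [-1.4 -2.5 64.3] turn [-0.   0.   0.9]
t 6.5833 p [434.4  75.2  55.1] rpy [180.    0.  -11.2] F [-0.3 -0.9 -0.6] w 49.9 25.0 q7 -1.32
shift [ 0.1 -0.6  6.4] turn [ 0.   0.  -0.2]
```

```bash

python3 -m handwheel '[[0,-0.5,2,0,0,0],[0,-0.5,4,0,0,0],[0,-0.5,5,0,0,0],[0,-0.5,5.5,0,0,0],[0,-0.5,5.5,0,0,0]]'
python3 d.py 434.6 75.8 48.7 -11
```

```text
time: 7.0
tcp_pos: [434.2, 76.3, 50.2]
tool_rot: [-3.14, 0.001, -0.194]
force: [-2.8, 0.1, 8.1]
width: 50.2
grasp_force: 25.0
t 7.0 p [434.2  76.3  50.2] rpy [-1.799e+02  1.000e-01 -1.110e+01] F [-2.8  0.1  8.1] w 50.2 25.0 q7 -1.31
shift [0.5 0.4 1.5] turn [-0.1  0.1 -0.1]
```

```bash

python3 -m handwheel '[[-0.5,0,-0.5,0,0,0],[-1.5,0,-0.5,0,0,0],[-1.5,0,0,0,0,0],[-1.5,0,0.5,0,0,0],[-1.5,0,0.5,0,0,0]]'
python3 d.py 434.6 75.8 48.7 -11
```

```text
time: 7.42
tcp_pos: [432.9, 76.4, 49.1]
tool_rot: [-3.141, 0.0, -0.194]
force: [-0.3, 1.0, 0.9]
width: 49.9
grasp_force: 25.0
t 7.4167 p [432.9  76.4  49.1] rpy [-180.     0.   -11.1] F [-0.3  1.   0.9] w 49.9 25.0 q7 -1.3
shift [1.8 0.3 0.4] turn [-0.   0.  -0.1]
```

```bash

python3 -m handwheel '[[0,0,0.5,0,0,0],[0,0,1,0,0,0],[0,0,1,0,0,0]]'
python3 -m handwheel '[[0,0,0.5,0,0,0],[0,0,1,0,0,0],[0,0,1,0,0,0]]'
```

```text
time: 7.67
tcp_pos: [432.7, 76.4, 48.6]
tool_rot: [-3.14, 0.002, -0.194]
force: [-4.5, 0.1, 10.1]
width: 50.1
grasp_force: 25.0
time: 7.92
tcp_pos: [432.8, 76.4, 48.4]
tool_rot: [-3.139, 0.002, -0.195]
force: [-6.0, 0.3, 23.3]
width: 49.8
grasp_force: 25.0
```

```bash

python3 -m handwheel '[[-0.5,0,-0.5,0,0,0],[-0.7,0,-1,0,0,0],[-0.7,0,-1,0,0,0]]'
python3 -m handwheel '[[0,0,0,0,0,0],[0,0,0,0,0,0],[0,0,0,0,0,0],[0,0,0,0,0,0]]' 0.72
python3 -m handwheel '[[0,0,-10,0,0,0],[0,0,-30,0,0,0],[0,0,-55,0,0,0],[0,0,-80,0,0,0],[0,0,-100,0,0,0]]'
python3 - <<'E'
from h import *
a=bot.capture("scene");cv2.imwrite("pics/scene4.png",a)
b=bot.capture("top");cv2.imwrite("pics/top4.png",b)
cv2.imwrite("pics/c4.png",np.hstack([cv2.resize(a[210:255,260:315],(440,360),interpolation=cv2.INTER_CUBIC),cv2.resize(b[205:245,300:340],(360,360),interpolation=cv2.INTER_CUBIC)]))
E
```

```text
time: 8.17
tcp_pos: [432.6, 76.5, 48.6]
tool_rot: [-3.141, -0.0, -0.194]
force: [-2.1, -0.2, 8.5]
width: 49.5
grasp_force: 25.0
time: 8.5
tcp_pos: [432.3, 76.4, 48.1]
tool_rot: [3.141, 0.0, -0.194]
force: [-0.4, 0.0, 0.0]
width: 61.6
grasp_force: 0.0
time: 8.92
tcp_pos: [432.5, 76.0, 149.4]
tool_rot: [3.141, -0.0, -0.195]
force: [0.3, 1.2, 0.1]
width: 62.8
grasp_force: 0.0
```

View pics/c4.png

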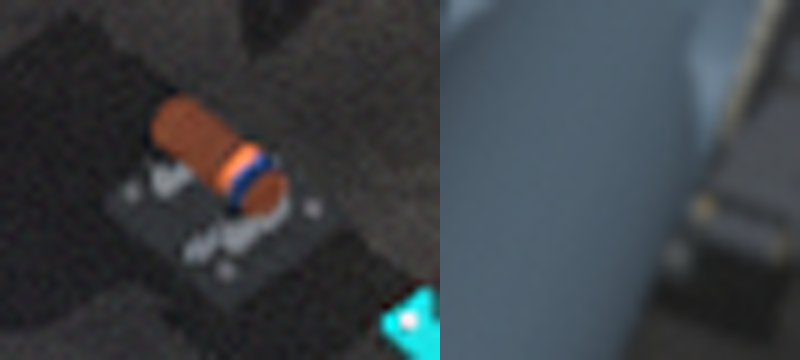

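The left half shows the plug lying on the rest's saddles, banded end at (262,185) and far end at (178,112). I'll check that against the projected seat.

```bash
python3 - <<'E'
from h import *
c=Cam("scene"); a=cv2.imread("pics/scene4.png")[210:255,260:315]
p=cv2.resize(a,None,fx=8,fy=8,interpolation=cv2.INTER_CUBIC).astype(int)
B,G,Rr=p[...,0],p[...,1],p[...,2]
m=((Rr-B>25)|((B-Rr>35)&(G<90))).astype(np.uint8); m[:,310:]=0; m[:90]=0
C=max(cv2.findContours(m,0,1)[0],key=cv2.contourArea)
px=((C[:,0]+.5)/8-.5+[260,210]).astype(np.float32)
r=cv2.minAreaRect(px); print(r)
w=c.onz(px,36)[:,:2].astype(np.float32); print(cv2.minAreaRect(w), c.onz(r[0],36))
for y in (75.8,):
  for d in(-25,0,25):
    u=np.array([np.cos(np.radians(-101)),np.sin(np.radians(-101))])
    print(d,c.proj(np.r_[np.array([435.1,75.8])+u*d,36]), "crop",(c.proj(np.r_[np.array([435.1,75.8])+u*d,36])-[260,210]+.5)*8-.5)
E
```

```text
((284.8258056640625, 226.91787719726562), (13.277135848999023, 8.479515075683594), 39.42780303955078)
((437.03314208984375, 85.67794036865234), (45.91156005859375, 26.874483108520508), 83.22459411621094) [[438.73686352  86.04531953  36.        ]]
-25 [[281.02147413 224.52754998]] crop [[171.67179304 119.72039982]]
0 [[286.96273799 229.284283  ]] crop [[219.20190389 157.77426398]]
25 [[293.0351761 234.1460376]] crop [[267.7814088  196.66830078]]
```

The plug is seated where expected: the predicted centre is crop (219,158), against about (219,155) seen. I'll turn 90° and re-grip it across the middle.

```bash

python3 -m handwheel '[[0,0,0,0,0,-7],[0,0,0,0,0,-14],[0,0,0,0,0,-21],[0,0,0,0,0,-28],[0,0,0,0,0,-35],[0,0,0,0,0,-42],[0,0,0,0,0,-49],[0,0,0,0,0,-56]]' 0.52 >/dev/null
python3 -m handwheel '[[0,0,0,0,0,-7],[0,0,0,0,0,-14],[0,0,0,0,0,-21],[0,0,0,0,0,-28],[0,0,0,0,0,-34],[0,0,0,0,0,-34],[0,0,0,0,0,-34]]' >/dev/null
python3 d.py 434.2 76.2 75 79
```

```text
t 10.2667 p [431.9  76.2 147.6] rpy [-179.9    0.    78.7] F [-1.2 -0.7 -0. ] w 45.4 0.0 q7 -0.21
shift [ 0.5  2.4 72.6] turn [-0.1  0.  -0.3]
```

```bash

python3 -m handwheel '[[0.5,2,20,0,0,0],[0.5,2.4,45,0,0,0],[0.5,2.4,65,0,0,0],[0.5,2.4,73,0,0,0],[0.5,2.4,73,0,0,0]]' >/dev/null
python3 d.py 434.2 76.2 44 79
```

```text
t 10.6833 p [433.4  75.9  73.5] rpy [-179.8    0.2   78.8] F [-0.2 -0.6  0.1] w 45.2 0.0 q7 -0.06
shift [ 0.5  0.8 29.5] turn [-0.2  0.2 -0.2]
```

```bash

python3 -m handwheel '[[0,0,10,0,0,0],[0,0,20,0,0,0],[0,0,27,0,0,0],[0,0,30,0,0,0],[0,0,30,0,0,0]]' >/dev/null
python3 d.py 434.2 76.2 44 79
```

```text
t 11.1 p [434.5  76.4  44.7] rpy [-179.9    0.    78.9] F [-0.1  0.1 -0.6] w 45.1 0.0 q7 0.0
shift [-0.2 -0.2  0.7] turn [-0.1  0.  -0.1]
```

```bash

python3 -m handwheel '[[0,0,0,0,0,0],[0,0,0,0,0,0],[0,0,0,0,0,0],[0,0,0,0,0,0],[0,0,0,0,0,0],[0,0,0,0,0,0],[0,0,0,0,0,0],[0,0,0,0,0,0]]' 0.18 5
```

```text
time: 11.77
tcp_pos: [434.8, 76.6, 45.4]
tool_rot: [-3.142, -0.0, 1.376]
force: [-1.5, 0.8, 2.1]
width: 19.7
grasp_force: 5.0
```

```bash

python3 -m handwheel '[[0,0,0,0,0,0],[0,0,0,0,0,0],[0,0,-6,0,0,0],[0,0,-20,0,0,0],[0,0,-50,0,0,0],[0,0,-85,0,0,0],[0,0,-115,0,0,0],[0,0,-120,0,0,0]]' 0.15 20
python3 - <<'E'
import cv2,numpy as np
a=cv2.imread("pics/scene0.png")[155:208,234:330]; b=cv2.imread("pics/top0.png")[157:194,243:330]
o=np.zeros((424+148+4,768,3),np.uint8)
o[:424]=cv2.resize(a,None,fx=8,fy=8,interpolation=cv2.INTER_CUBIC); o[428:,:348]=cv2.resize(b,None,fx=4,fy=4,interpolation=cv2.INTER_CUBIC)
cv2.imwrite("pics/rig.png",o)
E
```

```text
time: 12.43
tcp_pos: [437.6, 76.5, 169.4]
tool_rot: [3.135, -0.005, 1.376]
force: [1.2, 0.6, 0.2]
width: 19.5
grasp_force: 20.0
```

View pics/rig.png

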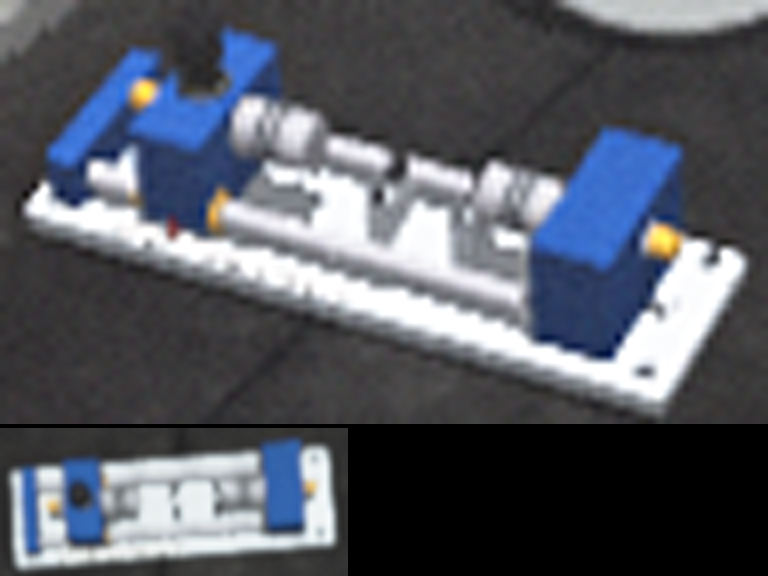

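The scene crop shows the fixed probe's face edge at about (482,180) and the tail probe's face at about (312,135). The front rod runs (230,215)–(520,295), and the knob is at about (195,70). In the top crop the faces are at about x = 138 and 220.

```bash
python3 - <<'E'
from h import *
s,t=Cam("scene"),Cam("top")
fs=lambda a:(np.array(a,float)+.5)/8-.5+[234,155]
ft=lambda a:(np.array(a,float)-[0,428]+.5)/4-.5+[243,157]
P=s.onz(fs([(482,180),(312,135),(540,195),(250,120)]),52)[:,:2];print("scene fixed,tail, bases",P.round(1),np.linalg.norm(P[0]-P[1]))
Q=t.onz(ft([(220,491),(138,499),(262,489),(103,500)]),52)[:,:2];print("top",Q.round(1),np.linalg.norm(Q[0]-Q[1]))
# base corners z16
c=s.onz(fs([(22,212),(662,408),(745,258)]),16)[:,:2];print("base",c.round(1),np.linalg.norm(c[0]-c[1]),np.linalg.norm(c[2]-c[1]),np.degrees(np.arctan2(*(c[0]-c[1])[::-1])))
print("front rod z35",s.onz(fs([(230,215),(520,295)]),35)[:,:2].round(1))
print("top rods z35",t.onz(ft([(180,466),(180,523)]),35)[:,:2].round(1))
print("saddle whites top z40",t.onz(ft([(140,505),(172,503),(178,501),(213,499)]),30)[:,:2].round(1))
u=np.array([np.cos(np.radians(100.3)),np.sin(np.radians(100.3))]);n=np.array([u[1],-u[0]])
for nm,A in(("P",P),("Q",Q),("base",c)):print(nm,"along",(A@u).round(1),"lat",(A@n).round(1))
for k,z in((fs((195,70)),90),(fs((195,70)),100)):print("knob",s.onz(k,z))
for z in(90,100):print("knob top",t.onz(ft((79,494)),z))
E
python3 d.py 590 215 170 100.3
```

```text
scene fixed,tail, bases [[605.9 178. ]
 [590.2 248.9]
 [611.3 154.4]
 [583.7 274.8]] 72.69362644309342
top [[600.2 175.1]
 [584.7 243.8]
 [606.3 139.6]
 [580.2 273.4]] 70.42441399268158
base [[520.3 344.4]
 [572.2  71.5]
 [657.6  90.8]] 277.8721707922213 87.58700973549387 100.76553015268816
front rod z35 [[550.  259.4]
 [576.4 139.2]]
top rods z35 [[622.3 213.8]
 [572.  206.9]]
saddle whites top z40 [[584.7 243.9]
 [589.9 216.7]
 [592.3 211.7]
 [597.8 181.9]]
P along [ 66.8 139.4  42.6 166. ] lat [628.  625.2 629.1 623.4]
Q along [ 65.  135.3  29.  165.2] lat [621.8 618.8 621.5 619.7]
base along [245.8 -32.  -28.2] lat [573.5 575.8 663.3]
knob [[562.47160078 279.85877359  90.        ]]
knob [[553.88792989 271.26202334 100.        ]]
knob top [[573.99933066 288.90763887  90.        ]]
knob top [[571.66110189 287.43505788 100.        ]]
t 12.4333 p [437.6  76.5 169.4] rpy [179.6  -0.3  78.8] F [1.2 0.6 0.2] w 19.5 20.0 q7 -0.23
shift [165.4 122.7   1. ] turn [  0.4  -0.2 -21.5]
```

```bash
python3 - <<'E'
from h import *
s,t=Cam("scene"),Cam("top")
u=np.array([np.cos(np.radians(100.7)),np.sin(np.radians(100.7))]);n=np.array([u[1],-u[0]])
im=cv2.imread("pics/scene0.png")[155:208,234:330]; p=cv2.resize(im,None,fx=8,fy=8,interpolation=cv2.INTER_CUBIC)
m=(p.max(2)<75).astype(np.uint8); m[:,:350]=0;m[:,500:]=0;m[:140]=0;m[260:]=0
_,L,S,C=cv2.connectedComponentsWithStats(m)
for i in range(1,len(S)):
    if S[i,4]>20:
        w=s.onz((C[i]+.5)/8-.5+[234,155],46)[0]; print("S",S[i],C[i].round(0),w.round(1),w[:2]@u,w[:2]@n)
im=cv2.imread("pics/top0.png")[157:194,243:330]; p=cv2.resize(im,None,fx=8,fy=8,interpolation=cv2.INTER_CUBIC)
m=(p.max(2)<120).astype(np.uint8); m[:,:290]=0;m[:,480:]=0;m[:90]=0;m[200:]=0
_,L,S,C=cv2.connectedComponentsWithStats(m)
for i in range(1,len(S)):
    if S[i,4]>20:
        w=t.onz((C[i]+.5)/8-.5+[243,157],46)[0]; print("T",S[i],C[i].round(0),w.round(1),w[:2]@u,w[:2]@n)
for q in [(592.8,202.8)]: print(np.array(q)@u,np.array(q)@n)
E
```

```text
S [ 366  140  134   39 2476] [446. 152.] [616.4 203.7  46. ] 85.7625468483954 643.4728744938219
S [375 191   7  11  60] [378. 196.] [581.4 210.2  46. ] 98.58040269830026 610.3534146116781
T [432 149  20  20 283] [441. 158.] [588.1 173.5  46. ] 61.32818119267743 610.0745915700676
T [475 149   5   9  33] [477. 153.] [591.9 158.3  46. ] 45.68660916372489 611.0197374866343
89.21070553847495 620.1460553912501
```

```bash
python3 d.py 593.2 199.6 150 100.7
python3 -m handwheel '[[15,12,0,0,0,-4],[45,30,0,0,0,-9],[75,50,0,0,0,-14],[105,75,0,0,0,-19],[135,100,0,0,0,-22],[155,115,0,0,0,-22],[161,125,0,0,0,-22],[161,125,0,0,0,-22]]' >/dev/null
python3 d.py 593.2 199.6 100 100.7
```

```text
t 12.4333 p [437.6  76.5 169.4] rpy [179.6  -0.3  78.8] F [1.2 0.6 0.2] w 19.5 20.0 q7 -0.23
shift [150.8 128.6  21. ] turn [  0.4  -0.2 -21.9]
t 13.1 p [590.2 211.9 164. ] rpy [1.80e+02 1.00e-01 1.01e+02] F [-1.2 -0.2 -0.9] w 19.4 20.0 q7 0.07
shift [-12.6   0.5  64. ] turn [0.  0.1 0.3]
```

```bash

python3 -m handwheel '[[-5,0.5,10,0,0,0],[-12,0.5,25,0,0,0],[-12.5,0.5,40,0,0,0],[-12.5,0.5,55,0,0,0],[-12.5,0.5,63,0,0,0],[-12.5,0.5,64,0,0,0],[-12.5,0.5,64,0,0,0]]' >/dev/null
python3 d.py 593.2 199.6 85 100.7
python3 - <<'E'
from h import *
for n in("scene","top"):
    a=bot.capture(n);cv2.imwrite(f"pics/{n}5.png",a)
a=cv2.imread("pics/scene5.png")[145:205,234:330]
cv2.imwrite("pics/c5.png",cv2.resize(a,None,fx=8,fy=8,interpolation=cv2.INTER_CUBIC))
E
```

```text
t 13.6833 p [590.5 197.2 100.7] rpy [-179.9    0.   100.8] F [-0.3 -0.1 -0. ] w 19.6 20.0 q7 0.13
shift [ 1.9  3.1 15.7] turn [-0.1  0.   0.1]
```

```bash

python3 -m handwheel '[[2,3,3,0,0,0],[2,3,6,0,0,0],[2,3,9,0,0,0],[2,3,11,0,0,0],[2,3,11,0,0,0]]' 
python3 d.py 593.2 199.6 78 100.7
```

```text
time: 14.2
tcp_pos: [593.6, 200.5, 89.6]
tool_rot: [-3.141, 0.0, 1.761]
force: [-0.0, 0.5, -1.7]
width: 19.4
grasp_force: 20.0
t 14.2 p [593.6 200.5  89.6] rpy [-179.9    0.   100.9] F [-0.   0.5 -1.7] w 19.4 20.0 q7 0.14
shift [-0.9 -0.5 11.6] turn [-0.1  0.   0.2]
```

```bash

python3 -m handwheel '[[0,0,3,0,0,0],[0,0,6,0,0,0],[0,0,9,0,0,0],[0,0,9,0,0,0]]' 
python3 d.py 593.2 199.6 70 100.7
```

```text
time: 14.53
tcp_pos: [593.4, 200.5, 80.4]
tool_rot: [-3.14, 0.0, 1.76]
force: [-0.5, -0.8, -0.2]
width: 19.7
grasp_force: 20.0
t 14.5333 p [593.4 200.5  80.4] rpy [-179.9    0.   100.9] F [-0.5 -0.8 -0.2] w 19.7 20.0 q7 0.14
shift [-0.8 -0.4 10.4] turn [-0.1  0.   0.2]
```

```bash

python3 -m handwheel '[[0,0,2,0,0,0],[0,0,4,0,0,0],[0,0,6,0,0,0],[0,0,6,0,0,0]]' 
```

```text
time: 14.87
tcp_pos: [593.7, 200.6, 74.8]
tool_rot: [-3.141, 0.0, 1.76]
force: [0.5, -0.2, -1.2]
width: 19.1
grasp_force: 20.0
```

```bash

python3 -m handwheel '[[0,0,2,0,0,0],[0,0,4,0,0,0],[0,0,6,0,0,0],[0,0,6,0,0,0]]' 
```

```text
time: 15.2
tcp_pos: [593.6, 200.6, 68.7]
tool_rot: [-3.141, 0.0, 1.761]
force: [-0.1, -0.1, -0.9]
width: 19.6
grasp_force: 20.0
```

```bash

python3 -m handwheel '[[0,0,1.5,0,0,0],[0,0,3,0,0,0],[0,0,4.5,0,0,0],[0,0,4.5,0,0,0]]' 
```

```text
time: 15.53
tcp_pos: [593.7, 200.6, 64.4]
tool_rot: [-3.141, 0.0, 1.76]
force: [-0.2, 1.2, -0.5]
width: 19.3
grasp_force: 20.0
```

```bash

python3 -m handwheel '[[0,0,1,0,0,0],[0,0,2,0,0,0],[0,0,2.5,0,0,0],[0,0,2.5,0,0,0]]' 
```

```text
time: 15.87
tcp_pos: [593.9, 200.6, 62.1]
tool_rot: [-3.141, -0.0, 1.76]
force: [0.0, 0.1, -0.3]
width: 19.6
grasp_force: 20.0
```

```bash

python3 -m handwheel '[[0,0,0.5,0,0,0],[0,0,1,0,0,0],[0,0,1.5,0,0,0],[0,0,1.5,0,0,0]]' 
```

```text
time: 16.2
tcp_pos: [594.0, 200.6, 61.7]
tool_rot: [-3.142, -0.001, 1.76]
force: [-2.9, 0.1, 6.4]
width: 19.2
grasp_force: 20.0
```

```bash

python3 -m handwheel '[[0,-0.5,-0.5,0,0,0],[0,-1.2,-0.5,0,0,0],[0,-1.2,0,0,0,0],[0,-1.2,0.5,0,0,0],[0,-1.2,0.5,0,0,0]]' 
```

```text
time: 16.62
tcp_pos: [593.6, 200.6, 61.4]
tool_rot: [3.14, -0.001, 1.761]
force: [-0.3, 0.4, 6.4]
width: 19.3
grasp_force: 20.0
```

```bash

python3 -m handwheel '[[0,0,-0.5,0,0,0],[0,0,-0.5,0,0,0],[0,0,-0.5,0,0,0],[0,0,-0.5,0,0,0]]' 0.29
python3 -m handwheel '[[0,0,-3,0,0,0],[0,0,-6,0,0,0],[0,0,-9,0,0,0],[0,0,-9,0,0,0]]' 0.34
```

```text
time: 16.95
tcp_pos: [592.4, 200.3, 60.2]
tool_rot: [-3.141, 0.0, 1.76]
force: [0.2, -0.4, -0.1]
width: 24.7
grasp_force: 0.0
time: 17.28
tcp_pos: [593.3, 200.5, 70.5]
tool_rot: [3.14, -0.0, 1.76]
force: [-0.5, 0.5, -0.2]
width: 29.4
grasp_force: 0.0
```

```bash

python3 -m handwheel '[[0,0,-10,0,0,0],[0,0,-30,0,0,0],[0,0,-60,0,0,0],[0,0,-85,0,0,0],[0,0,-90,0,0,0]]' 0.5
python3 - <<'E'
from h import *
a=bot.capture("scene");cv2.imwrite("pics/scene6.png",a)
s,t=Cam("scene"),Cam("top")
cv2.imwrite("pics/c6.png",cv2.resize(a[148:208,234:330],None,fx=8,fy=8,interpolation=cv2.INTER_CUBIC))
im=cv2.imread("pics/scene0.png")[155:208,234:330]; p=cv2.resize(im,None,fx=8,fy=8,interpolation=cv2.INTER_CUBIC)
m=(p.max(2)<62).astype(np.uint8)*255; m[:,:165]=0;m[:,240:]=0;m[110:]=0;m[:15]=0
b=cv2.boundingRect(m);print("scene dark",b)
for y in range(20,110,8): x=np.where(m[y])[0]; print(y,(x.min(),x.max()) if len(x) else None,end=" ")
im=cv2.imread("pics/top0.png")[157:194,243:330]; p=cv2.resize(im,None,fx=8,fy=8,interpolation=cv2.INTER_CUBIC)
m=(p.max(2)<75).astype(np.uint8); m[:,:130]=0;m[:,190:]=0;m[:90]=0;m[180:]=0
_,L,S,C=cv2.connectedComponentsWithStats(m);print("\n",S,C)
u=np.array([-.1857,.9826]);n=np.array([.9826,.1857])
for i in range(1,len(S)):
  for z in(90,100,110): w=t.onz((C[i]+.5)/8-.5+[243,157],z)[0]; print(z,w.round(1),w[:2]@u,w[:2]@n)
# blue tail block top face corners at scene
f=lambda a:(np.array(a,float)+.5)/8-.5+[234,155]
for z in(60,70,80,90): w=s.onz(f([(130,130),(195,148),(278,42),(225,28)]),z)[:,:2]; print(z,(w@u).round(0),(w@n).round(0))
E
```

```text
time: 17.7
tcp_pos: [595.5, 200.7, 165.0]
tool_rot: [3.134, -0.002, 1.76]
force: [0.0, -0.1, 0.7]
width: 43.0
grasp_force: 0.0
scene dark (165, 15, 61, 75)
20 (np.int64(182), np.int64(224)) 28 (np.int64(165), np.int64(218)) 36 (np.int64(165), np.int64(215)) 44 (np.int64(168), np.int64(218)) 52 (np.int64(166), np.int64(219)) 60 (np.int64(172), np.int64(215)) 68 (np.int64(181), np.int64(215)) 76 (np.int64(184), np.int64(221)) 84 (np.int64(185), np.int64(214)) 92 None 100 None 108 None 
 [[     0      0    696    296 204864]
 [   143    115     36     40   1152]] [[348.55756502 147.5706908 ]
 [159.4296875  134.92881944]]
90 [573.  288.4  90. ] 176.94410039183222 616.5908208568869
100 [570.7 286.9 100. ] 175.9334313796105 614.0262788506014
110 [568.3 285.4 110. ] 174.92276236738877 611.461736844316
60 [197. 168. 169. 193.] [593. 594. 663. 662.]
70 [190. 162. 162. 186.] [584. 584. 652. 652.]
80 [183. 155. 156. 179.] [574. 575. 642. 642.]
90 [176. 148. 149. 172.] [565. 565. 632. 631.]
```

View pics/c6.png

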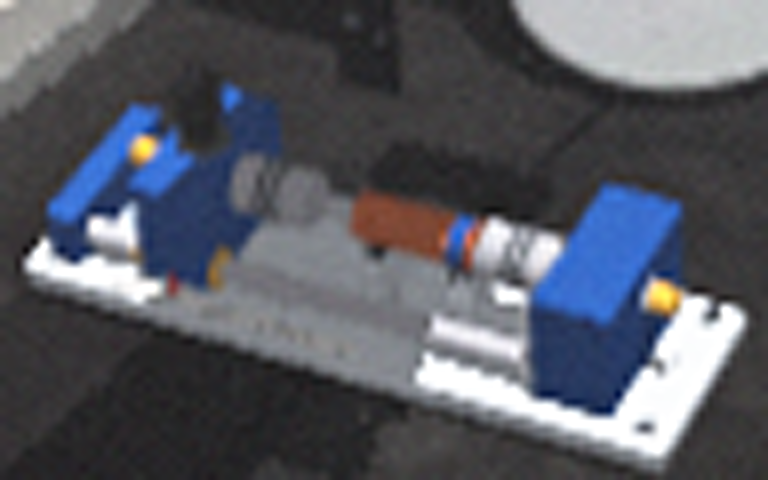

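The plug lies in the rig's saddles with its blue band at crop (460,240) toward the fixed head, close to the probe face at (480,245), and it has been released. The tailstock knob is at crop (197,105). Moving to the knob now.

```bash
python3 d.py 575.4 288.4 150 100.8
python3 -m handwheel '[[25,-1,0,0,0,0],[55,-3,0,0,0,0],[80,-4,5,0,0,0],[90,-4,15,0,0,0],[90,-4,15,0,0,0],[90,-4,15,0,0,0]]' >/dev/null
python3 d.py 575.4 288.4 120 100.8
```

```text
t 17.75 p [595.  200.7 164. ] rpy [ 1.796e+02 -1.000e-01  1.008e+02] F [0.  0.2 0.2] w 43.1 0.0 q7 0.09
shift [89.8 -2.8 14.2] turn [ 0.4 -0.1  0. ]
t 18.25 p [571.1 286.8 143.2] rpy [-1.798e+02  1.000e-01  1.009e+02] F [-0.3 -1.4  0.2] w 43.2 0.0 q7 -0.04
shift [ 0.8  4.6 23.2] turn [-0.2  0.1  0.1]
```

```bash

python3 -m handwheel '[[1,4,8,0,0,0],[1,4,18,0,0,0],[1,4,23,0,0,0],[1,4,23,0,0,0]]' >/dev/null
python3 d.py 575.4 288.4 99 100.8
```

```text
t 18.5833 p [575.  288.  119.8] rpy [-1.798e+02  1.000e-01  1.008e+02] F [-0.3  0.3 -0.2] w 43.3 0.0 q7 -0.03
shift [ 0.4  0.5 20.8] turn [-0.2  0.1 -0. ]
```

```bash

python3 -m handwheel '[[0,0,5,0,0,0],[0,0,10,0,0,0],[0,0,15,0,0,0],[0,0,20,0,0,0],[0,0,20,0,0,0]]' 
python3 d.py 575.4 288.4 99 100.8
```

```text
time: 19.0
tcp_pos: [574.9, 289.6, 100.5]
tool_rot: [-3.14, 0.001, 1.761]
force: [0.1, -0.3, 0.6]
width: 43.4
grasp_force: 0.0
t 19.0 p [574.9 289.6 100.5] rpy [-179.9    0.   100.9] F [ 0.1 -0.3  0.6] w 43.4 0.0 q7 -0.01
shift [-1.2  0.3  1.5] turn [-0.1  0.   0.1]
```

```bash

python3 -m handwheel '[[0,0,0,0,0,0],[0,0,0,0,0,0],[0,0,0,0,0,0],[0,0,0,0,0,0],[0,0,0,0,0,0],[0,0,0,0,0,0],[0,0,0,0,0,0]]' 0.15 5
```

```text
time: 19.58
tcp_pos: [575.7, 289.8, 102.0]
tool_rot: [3.141, -0.0, 1.76]
force: [-0.2, 0.4, 0.4]
width: 18.5
grasp_force: 5.0
```

The knob is held (18.5 mm). Sliding toward the fixed head.

```bash

python3 -m handwheel '[[0,0,0,0,0,0],[-2,0,0,0,0,0],[-4,0,0,0,0,0],[-6,0,0,0,0,0],[-8,0,0,0,0,0],[-10,0,0,0,0,0],[-12,0,0,0,0,0],[-14,0,0,0,0,0]]' 0.15 15
python3 -m handwheel '[[-1,0,0,0,0,0],[-2,0,0,0,0,0],[-3,0,0,0,0,0],[-4,0,0,0,0,0],[-4,0,0,0,0,0]]'
```

```text
time: 20.25
tcp_pos: [578.5, 275.9, 102.0]
tool_rot: [3.141, -0.0, 1.76]
force: [0.2, 4.0, 2.4]
width: 17.8
grasp_force: 15.0
time: 20.67
tcp_pos: [579.3, 271.8, 101.9]
tool_rot: [3.141, -0.0, 1.76]
force: [-0.7, 1.5, 4.7]
width: 17.9
grasp_force: 15.0
```

```bash

python3 -m handwheel '[[-1,0,0,0,0,0],[-2,0,0,0,0,0],[-3,0,0,0,0,0],[-3.5,0,0,0,0,0],[-3.5,0,0,0,0,0]]'
python3 -m handwheel '[[-0.5,0,0,0,0,0],[-1,0,0,0,0,0],[-1.5,0,0,0,0,0],[-1.5,0,0,0,0,0]]'
python3 -m handwheel '[[-0.5,0,0,0,0,0],[-1,0,0,0,0,0],[-1,0,0,0,0,0]]'
```

```text
time: 21.08
tcp_pos: [579.9, 268.6, 101.9]
tool_rot: [3.141, -0.0, 1.76]
force: [-0.9, 2.5, 5.4]
width: 18.3
grasp_force: 15.0
time: 21.42
tcp_pos: [580.1, 267.6, 101.9]
tool_rot: [3.141, -0.001, 1.761]
force: [-0.1, 3.9, 5.3]
width: 17.7
grasp_force: 15.0
time: 21.67
tcp_pos: [580.1, 267.6, 101.9]
tool_rot: [3.141, -0.002, 1.761]
force: [-0.6, 5.3, 5.2]
width: 18.0
grasp_force: 15.0
```

```bash

python3 -m handwheel '[[-0.5,0,0,0,0,0],[-1,0,0,0,0,0],[-1.5,0,0,0,0,0],[-1.5,0,0,0,0,0]]' 0.15 20
python3 -m handwheel '[[-0.5,0,0,0,0,0],[-1,0,0,0,0,0],[-1.5,0,0,0,0,0],[-1.5,0,0,0,0,0]]'
```

```text
time: 22.0
tcp_pos: [580.2, 267.5, 101.9]
tool_rot: [3.141, -0.004, 1.762]
force: [0.0, 8.1, 5.1]
width: 17.6
grasp_force: 20.0
time: 22.33
tcp_pos: [580.2, 267.4, 101.9]
tool_rot: [3.14, -0.005, 1.763]
force: [-1.0, 8.5, 4.3]
width: 17.9
grasp_force: 20.0
```

```bash

python3 -m handwheel '[[1,0,0,0,0,0],[2,0,0,0,0,0],[2.5,0,0,0,0,0],[2.5,0,0,0,0,0]]'
python3 -m handwheel '[[0,0,0,0,0,0],[0,0,0,0,0,0],[0,0,0,0,0,0],[0,0,0,0,0,0]]' 0.5
python3 -m handwheel '[[0,0,-10,0,0,0],[0,0,-30,0,0,0],[0,0,-60,0,0,0],[0,0,-90,0,0,0],[0,0,-120,0,0,0],[0,0,-140,0,0,0]]'
python3 - <<'E'
from h import *
s=Cam("scene"); u=np.array([-.1857,.9826]);n=np.array([.9826,.1857])
a=bot.capture("scene");cv2.imwrite("pics/scene7.png",a)
for nm in("scene6","scene7"):
    im=cv2.imread(f"pics/{nm}.png")
    # sample along the image of lines parallel to probe axis, z=52..58
    for z,lat in((56,617),(60,620)):
        print(nm,z,lat)
        for al in range(40,150,3):
            w=u*al+n*lat; px=s.proj([w[0],w[1],z])[0]
            v=cv2.getRectSubPix(im,(1,1),(float(px[0]),float(px[1])))[0,0]; print(al,tuple(int(x) for x in v),end=" ")
        print()
E
```

```text
time: 22.67
tcp_pos: [580.1, 267.5, 101.9]
tool_rot: [3.141, -0.002, 1.762]
force: [-0.0, 5.5, 3.6]
width: 17.6
grasp_force: 20.0
time: 23.0
tcp_pos: [579.8, 264.1, 100.9]
tool_rot: [-3.14, 0.002, 1.759]
force: [0.3, 0.3, 1.0]
width: 36.4
grasp_force: 0.0
time: 23.5
tcp_pos: [581.3, 265.1, 245.5]
tool_rot: [3.138, -0.001, 1.759]
force: [0.2, -0.1, -0.3]
width: 43.5
grasp_force: 0.0
scene6 56 617
40 (164, 156, 154) 43 (160, 152, 149) 46 (132, 126, 122) 49 (188, 179, 179) 52 (209, 200, 200) 55 (211, 202, 200) 58 (181, 176, 188) 61 (110, 122, 176) 64 (112, 98, 141) 67 (178, 97, 63) 70 (164, 99, 87) 73 (87, 103, 166) 76 (53, 74, 129) 79 (54, 70, 123) 82 (54, 71, 124) 85 (53, 71, 125) 88 (53, 71, 125) 91 (55, 73, 127) 94 (55, 73, 126) 97 (56, 73, 129) 100 (59, 76, 131) 103 (47, 68, 123) 106 (49, 69, 125) 109 (56, 75, 128) 112 (81, 91, 125) 115 (120, 116, 115) 118 (122, 118, 115) 121 (124, 118, 119) 124 (115, 110, 111) 127 (110, 105, 104) 130 (107, 103, 102) 133 (112, 107, 107) 136 (121, 114, 116) 139 (116, 113, 110) 142 (118, 111, 112) 145 (95, 91, 91) 148 (91, 85, 85) 
scene6 60 620
40 (
[... 1401 characters left out ...]
155, 147, 144) 43 (177, 169, 167) 46 (173, 162, 159) 49 (216, 208, 207) 52 (240, 235, 236) 55 (233, 228, 231) 58 (206, 196, 210) 61 (168, 123, 133) 64 (212, 110, 60) 67 (165, 127, 161) 70 (106, 148, 240) 73 (92, 150, 250) 76 (95, 151, 247) 79 (96, 152, 248) 82 (94, 149, 247) 85 (93, 148, 246) 88 (93, 150, 247) 91 (94, 147, 247) 94 (92, 148, 247) 97 (94, 150, 247) 100 (96, 152, 249) 103 (95, 151, 249) 106 (110, 155, 239) 109 (179, 182, 216) 112 (242, 234, 232) 115 (243, 238, 237) 118 (241, 236, 237) 121 (206, 199, 198) 124 (188, 180, 178) 127 (201, 192, 190) 130 (178, 174, 170) 133 (237, 231, 233) 136 (241, 237, 238) 139 (232, 224, 224) 142 (177, 140, 124) 145 (170, 92, 51) 148 (198, 105, 55)
```

The camera samples show the plug filling the gap. The fixed probe face is at about 59 mm and the banded end butts against it. The orange body meets the tail probe at about 109 mm, so the plug spans the expected 50 mm. The gripper is clear, so I'm handing in.

```bash

python3 -m handwheel '[[0,0,0,0,0,0],[0,0,0,0,0,0],[0,0,0,0,0,0]]'
python3 -c "
from plant import bot
print(bot.close_job())"
```

```text
time: 23.8
tcp_pos: [579.4, 265.3, 240.6]
tool_rot: [-3.139, 0.001, 1.76]
force: [-0.5, 0.8, 0.3]
width: 43.9
grasp_force: 0.0
the job is handed in; nothing more can be done
None
```

The red plug went from the tray via the V-rest into the rig, blue band toward the fixed head; the tailstock was slid up until it stopped firmly and both ends looked in contact in the last camera image, and I handed the job in at 23.8 s with the gripper clear (no verdict was returned).

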